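# Find the full spray can by its weight

## Task

One of the three identical spray cans standing on the right of the bench is nearly full and the other two are part used; you can only tell by lifting them and feeling the weight. Stand the two lighter cans upright in the shallow steel tray, and finish while still holding the heaviest can in the gripper, held up upright and still, about 15 cm clear of the bench. Do not drop or tip any can, and leave the other things on the bench where they are.

Things in the scene. Friction and masses are not known exactly. Their poses are not given: they have to be found in the camera images.
- can_1: closed rigid spray can on the bench, 196 mm tall, body 67 mm across (straight up to 155 mm); fixed cap 52 mm across from 173 to 188 mm up, 48 mm above that. Origin: centre of its underside, z up. The three look exactly alike and their places are random; each weighs 0.2 to 0.85 kg, the heaviest at least 0.2 kg more than the others
- can_2: closed rigid spray can on the bench, 196 mm tall, body 67 mm across (straight up to 155 mm); fixed cap 52 mm across from 173 to 188 mm up, 48 mm above that. Origin: centre of its underside, z up. The three look exactly alike and their places are random; each weighs 0.2 to 0.85 kg, the heaviest at least 0.2 kg more than the others
- can_3: closed rigid spray can on the bench, 196 mm tall, body 67 mm across (straight up to 155 mm); fixed cap 52 mm across from 173 to 188 mm up, 48 mm above that. Origin: centre of its underside, z up. The three look exactly alike and their places are random; each weighs 0.2 to 0.85 kg, the heaviest at least 0.2 kg more than the others
- tray: a shallow open steel tray fixed on the bench, empty at the start: 124 mm along its x, 280 mm along its y, rim 20 mm high, walls 3 mm, inner floor 3 mm above the bench. Origin: centre of its underside, z up. Its y axis runs roughly across the bench. Three cans fit in a row, at y = -88, 0 and +88 mm
- tape_measure: a pocket tape measure, 34 x 75 x 65 mm, standing on the bench; a bystander. Origin: centre of its underside
- nut: a big steel hexagon nut, 35 x 30 x 16 mm, on the bench just right of the jaws of a fixed bench vice, which stands 165 mm high between the robot and the tray; a bystander. Origin: centre of its underside
- bolt: a steel hexagon bolt standing on its head, 28 x 24 mm, 70 mm tall; a bystander. Origin: centre of its underside
- discs: a stack of two cutting discs lying flat, 120 mm across, 9 mm thick; a bystander. Origin: near the centre of its underside
Things that resemble listed ones, but are neither listed nor needed, are in the scene too. What is shaped like the can_1 but black or red is not meant.

How it is judged:
At the end, for the whole second after the job is handed in: The heaviest can is in the fingers, its underside over 10 cm above the bench, within 0.25 rad of upright, still, clear of tray and cans; the two lighter cans stand upright (0.1 rad), released and at rest on the tray's floor, each weighing under 5.2 N (the full one is over 6 N) (((height (world z) of can_1 above 0.1 m and angle between can_1's own z axis and vertical below 0.25 rad and contact force between can_1 and the fingers above 1 N and linear speed of can_1 below 0.05 m/s and contact force between can_1 and can_2 below 0.1 N and contact force between can_1 and can_3 below 0.1 N and contact force between can_1 and tray below 0.1 N and (x of can_2 in the frame of tray between -0.03 and 0.03 m and y of can_2 in the frame of tray between -0.11 and 0.11 m and z of can_2 in the frame of tray below 0.012 m and angle between can_2's own z axis and vertical below 0.1 rad and linear speed of can_2 below 0.03 m/s and contact force between can_2 and the arm below 0.2 N and contact force between can_2 and the fingers below 0.2 N and contact force between can_2 and tray between 1 and 5.2 N) and (x of can_3 in the frame of tray between -0.03 and 0.03 m and y of can_3 in the frame of tray between -0.11 and 0.11 m and z of can_3 in the frame of tray below 0.012 m and angle between can_3's own z axis and vertical below 0.1 rad and linear speed of can_3 below 0.03 m/s and contact force between can_3 and the arm below 0.2 N and contact force between can_3 and the fingers below 0.2 N and contact force between can_3 and tray between 1 and 5.2 N)) or (height (world z) of can_2 above 0.1 m and angle between can_2's own z axis and vertical below 0.25 rad and contact force between can_2 and the fingers above 1 N and linear speed of can_2 below 0.05 m/s and contact force between can_2 and can_1 below 0.1 N and contact force between can_2 and can_3 below 0.1 N and contact force between can_2 and tray below 0.1 N and (x of can_1 in the frame of tray between -0.03 and 0.03 m and y of can_1 in the frame of tray between -0.11 and 0.11 m and z of can_1 in the frame of tray below 0.012 m and angle between can_1's own z axis and vertical below 0.1 rad and linear speed of can_1 below 0.03 m/s and contact force between can_1 and the arm below 0.2 N and contact force between can_1 and the fingers below 0.2 N and contact force between can_1 and tray between 1 and 5.2 N) and (x of can_3 in the frame of tray between -0.03 and 0.03 m and y of can_3 in the frame of tray between -0.11 and 0.11 m and z of can_3 in the frame of tray below 0.012 m and angle between can_3's own z axis and vertical below 0.1 rad and linear speed of can_3 below 0.03 m/s and contact force between can_3 and the arm below 0.2 N and contact force between can_3 and the fingers below 0.2 N and contact force between can_3 and tray between 1 and 5.2 N)) or (height (world z) of can_3 above 0.1 m and angle between can_3's own z axis and vertical below 0.25 rad and contact force between can_3 and the fingers above 1 N and linear speed of can_3 below 0.05 m/s and contact force between can_3 and can_1 below 0.1 N and contact force between can_3 and can_2 below 0.1 N and contact force between can_3 and tray below 0.1 N and (x of can_1 in the frame of tray between -0.03 and 0.03 m and y of can_1 in the frame of tray between -0.11 and 0.11 m and z of can_1 in the frame of tray below 0.012 m and angle between can_1's own z axis and vertical below 0.1 rad and linear speed of can_1 below 0.03 m/s and contact force between can_1 and the arm below 0.2 N and contact force between can_1 and the fingers below 0.2 N and contact force between can_1 and tray between 1 and 5.2 N) and (x of can_2 in the frame of tray between -0.03 and 0.03 m and y of can_2 in the frame of tray between -0.11 and 0.11 m and z of can_2 in the frame of tray below 0.012 m and angle between can_2's own z axis and vertical below 0.1 rad and linear speed of can_2 below 0.03 m/s and contact force between can_2 and the arm below 0.2 N and contact force between can_2 and the fingers below 0.2 N and contact force between can_2 and tray between 1 and 5.2 N)))); the arm keeps its last pose, push and grip.
It fails at once if a can is tipped over (angle between any of can_1, can_2, can_3's own z axis and vertical above 0.7 rad).
It fails at once if a can is dropped: it falls free, touching nothing, more than 4 cm above the bench ((height (world z) of can_1 above 0.04 m and contact force between can_1 and anything else below 0.05 N and contact force between can_1 and the fingers below 0.05 N) or (height (world z) of can_2 above 0.04 m and contact force between can_2 and anything else below 0.05 N and contact force between can_2 and the fingers below 0.05 N) or (height (world z) of can_3 above 0.04 m and contact force between can_3 and anything else below 0.05 N and contact force between can_3 and the fingers below 0.05 N)).
It fails at once if the tape measure, nut, bolt or cutting discs are shifted by more than 4 cm (distance of any of tape_measure, nut, bolt, discs from where it was at the start of the episode above 0.04 m).
It also fails if it takes over 72 s, if anything falls off the work surface, if the arm or the gripper's body presses on something with over 40 N, if the wrist force passes 120 N, or if a joint passes its speed limit or range.

## Robot

A 6-joint arm with a two-finger parallel gripper is mounted at the origin on a cart in front of the work surface, level with it; the furniture and walls round the work are solid. World frame = base frame: x ahead of the robot, y to its left, z up, the work surface at z = 0. Lengths are in m, angles in rad, forces in N, time in s.
With the tool pointing down it reaches from about 0.375 to 0.9 m from the base axis. Payload 3.1 kg.
Tool frame: the origin (TCP) lies at the very end of the fingers, on their centre line; the grasp point (between the pads) lies 19 mm behind it (bot.tcp_to_grasp is the distance from the TCP to the grasp point, in m); z points along the fingers, y is the line along which they close (so a half turn about z gives the same grasp; the last joint's range is limited). The gripper opens to 87 mm and grips with 3 to 60 N. Pads are 19 mm wide; open, the fingers measure 117 mm over their backs; the gripper's body (75 mm by 190 mm) begins 51 mm behind the grasp point.
Start: joints at [-1.438, 0.527, 1.433, -0, 1.181, -0.178], TCP at [0.192, -0.595, 0.223] pointing down, gripper open.
Joint ranges: [-3.08, 3.08], [-0.75, 2.2], [0.22, 2.44], [-1.43, 4.57], [0, 2.65], [-2.85, 2.85]. Speed limits (rad/s): [2.79, 2.79, 3.14, 3.14, 3.14, 3.14].

## Interface

Orientations are given as a rotation vector (axis times angle).
In Python, from plant import status, viewer, ticket, bot gives the robot as it stands.
- The arm moves only by the tool play_rows, never from a script. Its arguments are lists of equal length, an entry for each row: "grip": the opening, from -1 (shut) to 1 (fully open); "xyz": the shift along the tool's x, y, z as a fraction of full scale, a list of three; "rot": the turn, a rotation vector about the tool's x, y, z as a fraction of full scale, a list of three. A call has 1 to 20 rows; each row is the pose to reach, as a shift and turn from the pose commanded when the call began, along the tool's axes at that moment; what a row does not reach only later rows make up. Full scale, the value 1, is 0.4 m for a shift and 60 degrees for a turn. A row lasts 1/8 s, in which the tool goes at most 62.5 mm and 10.7 degrees, less where a joint would pass 70% of its speed; a pose out of reach is approached as far as the arm can. A call with a number of a shift or a turn outside -1 to 1 is refused whole. A call with a gripper value outside its range is refused whole. The fingers move at their own pace and stop on an object; "grip_force" is the grip in N (left out, the last holds). Time passes only in rows, so rows that repeat a pose let the fingers close. It gives the time, the measured TCP pose, the force, the opening and the grip force at its end, in the units of the state.
- status.state(): the state, without advancing time (a new reading comes with each control period).
- viewer.snapshot(name): name is "scene" or "side" or "wrist"; returns the picture (480x640x3 uint8, red, green, blue); there is no depth.
- viewer.get_calibration(name): a dict with "fx", "fy", "cx", "cy" (pixels), "rvec" (rotation vector, rad) and "tvec" (3), from world to camera coordinates, as OpenCV has them. Camera axes: x right, y down, z forward; pixel columns grow to the right and rows downward; lengths in m; the calibration is good to about 2 mm. A picture is of the moment at which its call begins: read the wrist's pose just before it. get_calibration takes no time and is no camera call; for the wrist camera it gives the pose at the moment of the call.
- ticket.finish_job(): hands the job in; it is judged then, once.
The state is a dict: "time": time; "q": joint angles; "joint_vel": joint speeds; "tau": joint torques, N m; "eef_pos": TCP position; "eef_rot": TCP orientation; "force": force on the tool from outside, world axes, zero at the start; "wrist_torque": the same for the moment, N m; "gripper_width": finger opening in m; "gripper_force": force on a finger pad.
Only numpy, scipy, OpenCV 4.12 (cv2) and the standard library are available. Lean on these libraries where they do the work, as an engineer would, in place of code of your own. Each camera call takes 0.05 s, during which the arm holds its last target. There are 200 camera calls.

## Working session

There is one attempt and no reset: what is moved stays moved. The work goes in short steps, Python scripts to look and compute and a tool call to move; the robot and the scene stay as the last step left them, time stands still between calls to the robot, and variables do not carry over. Pictures are saved under pics/ and viewed, at most 10 in all, crops included, and the job is handed in when it is done.

Besides the shell and the picture viewer there is one more tool, called after "Call:" in YAML: its name, and indented under it one key for each argument. play_rows: Moves the arm, as the interface text tells. Its arguments: {"type":"object","properties":{"grip":{"type":"array"},"xyz":{"type":"array"},"rot":{"type":"array"},"grip_force":{"type":"number"}},"required":["grip","xyz","rot"]}

```bash
mkdir -p pics; ls; python3 - <<'E'
from plant import status, viewer, bot
import cv2
print(status.state()); print([a for a in dir(bot) if a[0]!='_'])
for n in("scene","side"):
    im=viewer.snapshot(n); cv2.imwrite(f"pics/{n}0.png",im[...,::-1]); print(n,viewer.get_calibration(n))
E
```

```text
pics
{'time': 0.0, 'q': array([-1.43746417e+00,  5.28444778e-01,  1.43391260e+00,  3.18281013e-06,
        1.18134989e+00, -1.78507229e-01]), 'joint_vel': array([-1.52543526e-05, -1.57893290e-03,  1.07521018e-04,  1.58399641e-03,
       -5.86765811e-04,  8.33342979e-04]), 'tau': array([-1.31405530e-03, -4.40050220e+01, -1.76591992e+01,  6.30841870e-02,
        5.81904093e-02, -1.72732975e-04]), 'eef_pos': array([ 0.19168292, -0.59411939,  0.22158148]), 'eef_rot': array([-3.10139434e+00, -4.87523687e-01, -7.95893375e-05]), 'force': array([-0.51918628, -0.83108767, -0.44531524]), 'wrist_torque': array([-0.03284546, -0.03307605, -0.00927621]), 'gripper_force': 0.0, 'gripper_width': 0.0867552305019864}
['PlanningError', 'tcp_to_grasp']
scene {'fx': 525.0995720585915, 'fy': 525.0995720585915, 'cx': 314.0300599201195, 'cy': 230.33098176415933, 'rvec': array([ 2.36315309, -0.67608697,  0.22283579]), 'tvec': array([-0.54914445,  0.21106858,  1.12849681])}
side {'fx': 500.32312796368547, 'fy': 500.32312796368547, 'cx': 321.7633866730043, 'cy': 240.39708323294514, 'rvec': array([ 2.43569753, -0.42424651,  0.14966017]), 'tvec': array([-0.57673324,  0.11138212,  1.10930486])}
```

View pics/scene0.png

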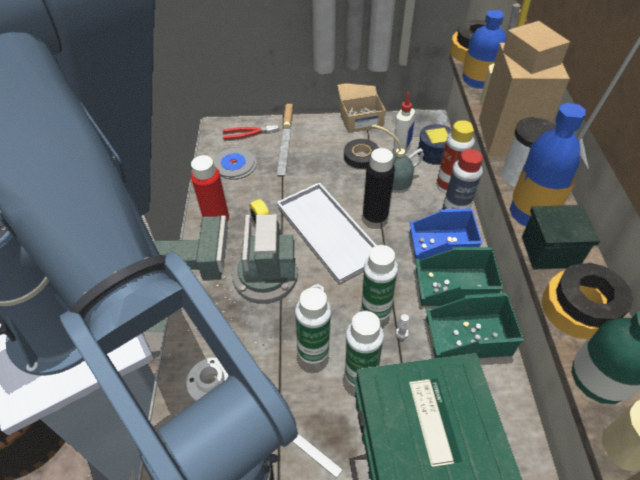

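View pics/side0.png

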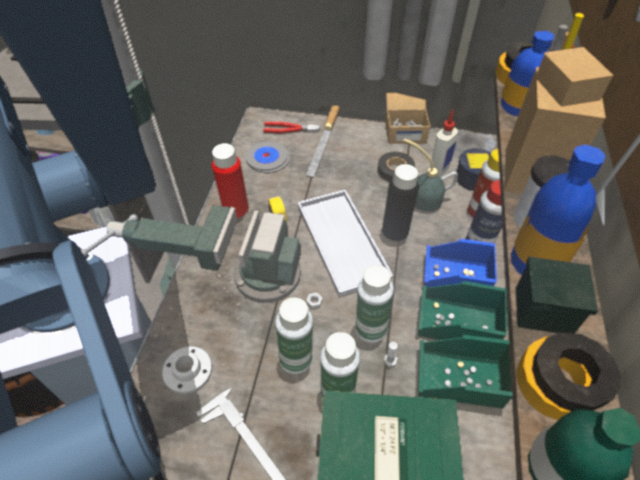

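Three white-capped green cans: caps at scene (313,303), (365,328), (381,261); tray corners at about (318,184), (278,205), (340,278), (378,247). In the side view the caps are at (293,312), (341,348), (376,280). The black and red cans are decoys.

```bash
cat > h.py <<'E'
import numpy as np, cv2
from plant import viewer
def ray(c,uv,z):
    R=cv2.Rodrigues(np.array(c['rvec']))[0]; t=np.array(c['tvec'])
    C=-R.T@t; d=R.T@np.array([(uv[0]-c['cx'])/c['fx'],(uv[1]-c['cy'])/c['fy'],1]); return C+d*(z-C[2])/d[2]
def proj(c,P): return cv2.projectPoints(np.float64(P).reshape(-1,1,3),np.array(c['rvec']),np.array(c['tvec']),np.array([[c['fx'],0,c['cx']],[0,c['fy'],c['cy']],[0,0,1.]]),None)[0].reshape(-1,2)
E
python3 - <<'E'
from h import *
seeds={'scene':[(313,300),(365,325),(381,258)],'side':[(293,308),(341,345),(376,277)]}
for n in seeds:
    im=cv2.imread(f'pics/{n}0.png'); c=viewer.get_calibration(n); hsv=cv2.cvtColor(im,cv2.COLOR_BGR2HSV)
    for s in seeds[n]:
        m=((hsv[...,1]<40)&(hsv[...,2]>165)).astype(np.uint8)
        box=np.zeros_like(m); box[s[1]-30:s[1]+32,s[0]-25:s[0]+25]=1
        k,l,st,_=cv2.connectedComponentsWithStats(m*box); i=l[s[1],s[0]]; x,y,w,h=st[i,:4]
        # top rim arc: fit circle of the far edge: row at top + half minor axis
        p0=ray(c,(x+w/2,y+10),.196); a=proj(c,p0+np.array([[.024*np.cos(t),.024*np.sin(t),0] for t in np.linspace(0,6.28,60)]))
        off=proj(c,p0)[0]-[ (a[:,0].min()+a[:,0].max())/2, a[:,1].min()]
        print(n,s,i,(x,y,w,h),ray(c,(x+w/2,y+off[1]),.196).round(4))
    m=((hsv[...,1]<30)&(hsv[...,2]>150)).astype(np.uint8); 
    k,l,st,ce=cv2.connectedComponentsWithStats(m); s=(322,230) if n=='scene' else (340,240); i=l[s[1],s[0]]
    q=cv2.minAreaRect(np.argwhere(l==i)[:,::-1].astype(np.float32)); print('tray',st[i])
    cn=cv2.findContours((l==i).astype(np.uint8),0,2)[0][0]; ap=cv2.approxPolyDP(cv2.convexHull(cn),6,True)[:,0]
    for v in ap: print(v,ray(c,v,.02).round(4),ray(c,v,.003).round(4))
E
cat > v.py <<'E'
E
python3 - <<'E'
import cv2
im=cv2.imread('pics/scene0.png')[160:390,180:430]; cv2.imwrite('pics/c.png',cv2.resize(im,None,fx=2.6,fy=2.6,interpolation=cv2.INTER_CUBIC))
E
```

```text
scene (313, 300) 10 (np.int32(295), np.int32(283), np.int32(37), np.int32(43)) [ 0.446  -0.3276  0.196 ]
scene (365, 325) 1 (np.int32(343), np.int32(310), np.int32(41), np.int32(41)) [ 0.4891 -0.4219  0.196 ]
scene (381, 258) 1 (np.int32(356), np.int32(228), np.int32(45), np.int32(53)) [ 0.6216 -0.2838  0.196 ]
tray [  191   113   224   169 14062]
[201 120] [0.5401 0.4646 0.02  ] [0.5463 0.4863 0.003 ]
[339 114] [0.8966 0.2682 0.02  ] [0.909  0.2864 0.003 ]
[366 134] [0.9111 0.1506 0.02  ] [0.9238 0.1668 0.003 ]
[412 272] [ 0.7218 -0.2969  0.02  ] [ 0.7312 -0.2885  0.003 ]
[382 281] [ 0.6503 -0.2806  0.02  ] [ 0.6583 -0.272   0.003 ]
[339 279] [ 0.5723 -0.2251  0.02  ] [ 0.579  -0.2155  0.003 ]
[228 205] [0.4597 0.113  0.02  ] [0.4645 0.1286 0.003 ]
[191 166] [0.4372 0.297  0.02  ] [0.4416 0.3158 0.003 ]
side (293, 308) 3 (np.int32(275), np.int32(281), np.int32(43), np.int32(57)) [ 0.4569 -0.3028  0.196 ]
side (341, 345) 8 (np.int32(320), np.int32(323), np.int32(40), np.int32(52)) [ 0.4982 -0.4074  0.196 ]
side (376, 277) 1 (np.int32(351), np.int32(247), np.int32(44), np.int32(57)) [ 0.6134 -0.2776  0.196 ]
tray [ 272  166  124  138 8140]
[287 166] [0.5844 0.1944 0.02  ] [0.589  0.2122 0.003 ]
[333 167] [0.6983 0.1494 0.02  ] [0.705  0.1664 0.003 ]
[387 184] [0.807  0.0428 0.02  ] [0.8157 0.0578 0.003 ]
[395 256] [ 0.7279 -0.1753  0.02  ] [ 0.7352 -0.1644  0.003 ]
[387 300] [ 0.6618 -0.2767  0.02  ] [ 0.6678 -0.2676  0.003 ]
[338 291] [ 0.5712 -0.2199  0.02  ] [ 0.5756 -0.2098  0.003 ]
[272 195] [0.517  0.1053 0.02  ] [0.5203 0.1214 0.003 ]
```

View pics/c.png

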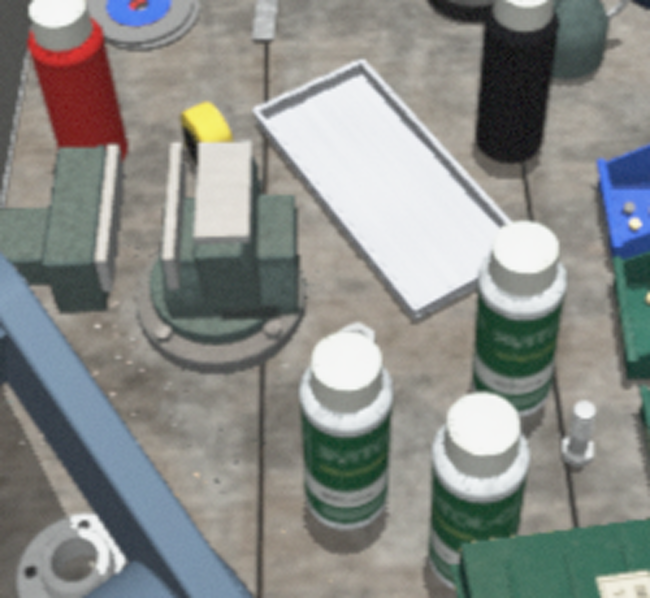

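The enlarged crop shows cap-top centres at crop (347,362), (484,424), (526,250), and tray rim corners at (362,62), (256,110), (417,310). The nut is hidden behind the left can.

```bash
python3 - <<'E'
from h import *
c=viewer.get_calibration('scene'); f=lambda u,v:(u/2.6+180,v/2.6+160)
for n,p in zip('ABC',[(347,362),(484,424),(526,250)]): print(n,f(*p),ray(c,f(*p),.196).round(4))
for p in [(362,62),(256,110),(417,312)]: print('rim',ray(c,f(*p),.02).round(4))
print('base A,C near edge',ray(c,f(345,530),0).round(3),ray(c,f(513,417),0).round(3)); print('bolt',ray(c,f(580,462),0).round(3),'blackbase',ray(c,f(509,160),0).round(3))
s=viewer.get_calibration('side')
for n,p in zip('ABC',[(293,312),(341,348),(377,280)]): print(n,'side',ray(s,p,.196).round(4))
for p in [(300,203),(347,192),(345,293),(388,265)]: print('rim',ray(s,p,.02).round(4))
for p in [(391,362),(315,300),(398,235)]: print('bolt,nut,black',ray(s,p,0.).round(3))
print('box',[ray(s,p,.1).round(3) for p in[(322,396),(451,394)]])
im=cv2.imread('pics/side0.png')[170:410,230:480]; cv2.imwrite('pics/d.png',cv2.resize(im,None,fx=2.5,fy=2.5,interpolation=cv2.INTER_CUBIC))
E
```

```text
A (313.46153846153845, 299.2307692307692) [ 0.4403 -0.3369  0.196 ]
B (366.1538461538462, 323.0769230769231) [ 0.4918 -0.4261  0.196 ]
C (382.30769230769226, 256.15384615384613) [ 0.6007 -0.3247  0.196 ]
rim [0.6935 0.0529 0.02  ]
rim [0.5718 0.0526 0.02  ]
rim [ 0.5734 -0.229   0.02  ]
base A,C near edge [ 0.421 -0.359  0.   ] [ 0.591 -0.348 -0.   ]
bolt [ 0.612 -0.41   0.   ] blackbase [ 0.753 -0.118  0.   ]
A side [ 0.4391 -0.3384  0.196 ]
B side [ 0.4918 -0.4284  0.196 ]
C side [ 0.5999 -0.3266  0.196 ]
rim [0.575  0.0551 0.02  ]
rim [0.6994 0.051  0.02  ]
rim [ 0.5837 -0.2298  0.02  ]
rim [ 0.7023 -0.1931  0.02  ]
bolt,nut,black [ 0.616 -0.402  0.   ]
bolt,nut,black [ 0.521 -0.213  0.   ]
bolt,nut,black [ 0.77  -0.107  0.   ]
box [array([ 0.449, -0.457,  0.1  ]), array([ 0.659, -0.529,  0.1  ])]
```

View pics/d.png

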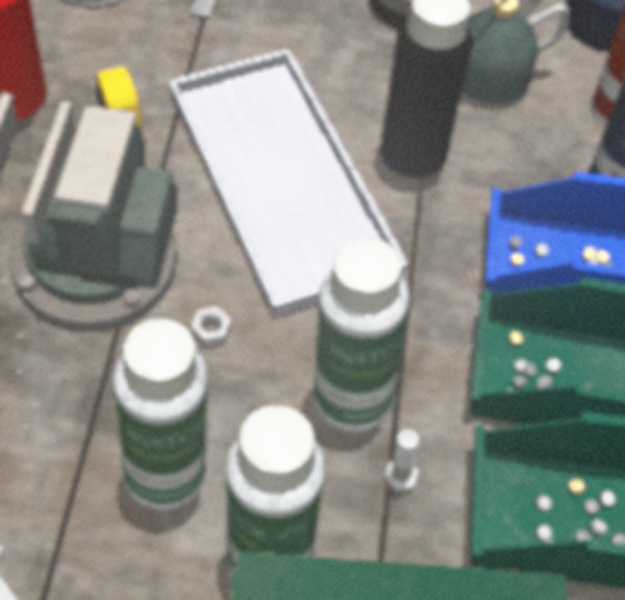

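Both views agree: A≈(0.440,-0.338), B≈(0.492,-0.427), C≈(0.600,-0.325); tray centre≈(0.635,-0.088), yaw≈0. I'll close the fingers along world x, and turn the tool and raise it first.

Call:
play_rows:
  grip: [1,1,1,1,1,1,1]
  xyz:
    - [0,0,-0.1]
    - [0,0,-0.2]
    - [0,0,-0.2]
    - [0,0,-0.2]
    - [0,0,-0.2]
    - [0,0,-0.2]
    - [0,0,-0.2]
  rot:
    - [0,0,-0.15]
    - [0,0,-0.3]
    - [0,0,-0.47]
    - [0,0,-0.64]
    - [0,0,-0.81]
    - [0,0,-1]
    - [0,0,-1]
  grip_force: 20

```text
time: 0.98
eef_pos: [0.1917, -0.5945, 0.302]
eef_rot: [-2.445, -1.972, -0.001]
force: [-1.2, 1.2, -0.1]
gripper_width: 0.087
gripper_force: 0.0
```

```bash
cat > mv.py <<'E'
import sys,numpy as np
from scipy.spatial.transform import Rotation as Ro
from plant import status
s=status.state(); R=Ro.from_rotvec(s['eef_rot'])
T=Ro.from_matrix(np.array([[0,1,0],[1,0,0],[0,0,-1.]]))
print('t',round(s['time'],2),'pos',s['eef_pos'].round(4),'F',s['force'].round(2),'M',s['wrist_torque'].round(3),'w',round(s['gripper_width'],4),'gf',round(s['gripper_force'],1))
print('rot',((R.inv()*T).as_rotvec()/np.deg2rad(60)).round(4))
if len(sys.argv)>3: print('xyz',(R.inv().apply(np.array(sys.argv[1:4],float)-s['eef_pos'])/.4).round(4))
E
python3 mv.py .44 -.3375 .30
```

```text
t 0.97 pos [ 0.1917 -0.5945  0.302 ] F [-1.19  1.16 -0.1 ] M [-0.028 -0.07   0.019] w 0.087 gf 0.0
rot [-2.000e-04 -1.100e-03 -2.037e-01]
xyz [0.7593 0.4706 0.0057]
```

Call:
play_rows:
  grip: [1,1,1,1,1,1,1,1,1,1]
  xyz:
    - [0.06,0.04,0]
    - [0.17,0.105,0]
    - [0.28,0.175,0]
    - [0.4,0.25,0]
    - [0.52,0.32,0]
    - [0.64,0.4,0]
    - [0.72,0.447,0]
    - [0.76,0.471,0.006]
    - [0.76,0.471,0.006]
    - [0.76,0.471,0.006]
  rot:
    - [0,0,-0.05]
    - [0,0,-0.1]
    - [0,0,-0.15]
    - [0,0,-0.2]
    - [0,0,-0.204]
    - [0,0,-0.204]
    - [0,0,-0.204]
    - [0,0,-0.204]
    - [0,0,-0.204]
    - [0,0,-0.204]

```text
time: 2.22
eef_pos: [0.4391, -0.3383, 0.3]
eef_rot: [-2.221, -2.221, 0.001]
force: [-1.1, -0.4, -0.2]
gripper_width: 0.0873
gripper_force: 0.0
```

```bash
python3 mv.py .44 -.3375 .131; python3 - <<'E'
from h import *
im=viewer.snapshot('wrist'); cv2.imwrite('pics/w1.png',im[...,::-1]); c=viewer.get_calibration('wrist')
for n,p in dict(A=(.44,-.3375,.196),B=(.492,-.427,.196),C=(.6,-.3255,.196)).items(): print(n,proj(c,p).round(0))
E
```

```text
t 2.23 pos [ 0.4391 -0.3383  0.3   ] F [-1.09 -0.41 -0.23] M [-0.055 -0.116  0.083] w 0.0873 gf 0.0
rot [-0.0006  0.0005  0.0001]
xyz [0.0023 0.0025 0.4225]
A [[320. 236.]]
B [[380. 335.]]
C [[524. 221.]]
```

View pics/w1.png

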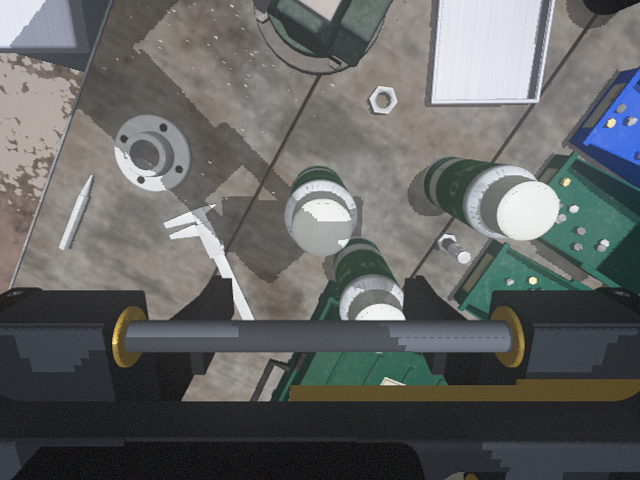

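The wrist view shows cap tops A at about (324,227) and C at about (528,210), roughly 10 px above the prediction; I'll cast those rays.

```bash
python3 - <<'E'
from h import *
c=viewer.get_calibration('wrist'); im=cv2.imread('pics/w1.png'); hsv=cv2.cvtColor(im,cv2.COLOR_BGR2HSV)
for p in [(324,227),(528,210)]: print(ray(c,p,.196).round(4))
m=((hsv[...,1]<14)&(hsv[...,2]>190)).astype(np.uint8)
for b in [(490,170,570,250)]:
    pts=np.argwhere(m[b[1]:b[3],b[0]:b[2]])[:,::-1]+[b[0],b[1]]; print(pts.min(0),pts.max(0),cv2.minEnclosingCircle(pts.astype(np.float32)))
t=[(.573,-.228,.02),(.697,-.228,.02)]; print('tray rim pred',proj(c,t).round(0),'seen (431,103) (538,101)', [ray(c,q,.02).round(4) for q in [(431,104),(540,103)]])
R=cv2.Rodrigues(np.array(c['rvec']))[0]; print(c['fx'],-R.T@c['tvec'])
E
```

```text
[ 0.4432 -0.3302  0.196 ]
[ 0.6017 -0.3165  0.196 ]
[490 170] [564 239] ((523.6614990234375, 201.4619140625), 43.98621368408203)
tray rim pred [[431. 107.]
 [536. 107.]] seen (431,103) (538,101) [array([ 0.5724, -0.2252,  0.02  ]), array([ 0.7015, -0.2241,  0.02  ])]
347.8415778809573 [ 0.43877686 -0.26078386  0.46186797]
```

```bash
python3 - <<'E'
from h import *
t=np.linspace(0,6.28,80)
def ext(n,x,y,z,r,k,o):
    a=proj(viewer.get_calibration(n),np.c_[x+r*np.cos(t),y+r*np.sin(t),0*t+z]); a=(a-o)*k
    return a.min(0).round(0),a.max(0).round(0)
for p in [(.44,-.3375),(.443,-.330)]:
    print(p,'scene top',ext('scene',*p,.196,.024,2.6,(180,160)),'(312,333)-(381,391); base',ext('scene',*p,0,.0335,2.6,(180,160)),'max y 530')
    print('  side top',ext('side',*p,.196,.024,2.5,(230,170)),'(124,320)-(197,~378); base',ext('side',*p,0,.0335,2.5,(230,170)),'x 122-203 max y 510')
    print('  wrist top',ext('wrist',*p,.196,.024,1,(0,0)),'(292,198)-(356,256)')
E
```

```text
(0.44, -0.3375) scene top (array([312., 334.]), array([382., 393.])) (312,333)-(381,391); base (array([309., 458.]), array([394., 535.])) max y 530
  side top (array([123., 323.]), array([194., 385.])) (124,320)-(197,~378); base (array([127., 441.]), array([211., 519.])) x 122-203 max y 510
  wrist top (array([290., 206.]), array([350., 264.])) (292,198)-(356,256)
(0.443, -0.33) scene top (array([310., 324.]), array([380., 383.])) (312,333)-(381,391); base (array([308., 450.]), array([392., 526.])) max y 530
  side top (array([124., 313.]), array([194., 374.])) (124,320)-(197,~378); base (array([128., 432.]), array([211., 509.])) x 122-203 max y 510
  wrist top (array([293., 197.]), array([354., 255.])) (292,198)-(356,256)
```

Call:
play_rows:
  grip: [1,1,1,1,1,1,1,1,-1,-1,-1,-1,-1,-1,-1]
  xyz:
    - [0.011,0.006,0.05]
    - [0.011,0.006,0.15]
    - [0.011,0.006,0.25]
    - [0.011,0.006,0.33]
    - [0.011,0.006,0.38]
    - [0.011,0.006,0.41]
    - [0.011,0.006,0.4225]
    - [0.011,0.006,0.4225]
    - [0.011,0.006,0.4225]
    - [0.011,0.006,0.4225]
    - [0.011,0.006,0.4225]
    - [0.011,0.006,0.4225]
    - [0.011,0.006,0.4225]
    - [0.011,0.006,0.4225]
    - [0.011,0.006,0.4225]
  rot:
    - [0,0,0]
    - [0,0,0]
    - [0,0,0]
    - [0,0,0]
    - [0,0,0]
    - [0,0,0]
    - [0,0,0]
    - [0,0,0]
    - [0,0,0]
    - [0,0,0]
    - [0,0,0]
    - [0,0,0]
    - [0,0,0]
    - [0,0,0]
    - [0,0,0]
  grip_force: 35

```text
time: 4.15
eef_pos: [0.4421, -0.333, 0.1316]
eef_rot: [2.219, 2.223, -0.001]
force: [-3.1, 0.4, 5.0]
gripper_width: 0.0662
gripper_force: 35.0
```

```bash
python3 mv.py .4415 -.334 .131
```

```text
t 4.15 pos [ 0.4421 -0.333   0.1316] F [-3.12  0.36  4.96] M [-0.008  0.339  0.062] w 0.0662 gf 35.0
rot [-0.0001  0.0005  0.0019]
xyz [-0.0024 -0.0016  0.0015]
```

Call:
play_rows:
  grip: [-1,-1,-1,-1,-1,-1,-1,-1,-1,-1]
  xyz:
    - [0,0,-0.02]
    - [0,0,-0.06]
    - [0,0,-0.11]
    - [0,0,-0.16]
    - [0,0,-0.2]
    - [0,0,-0.23]
    - [0,0,-0.25]
    - [0,0,-0.25]
    - [0,0,-0.25]
    - [0,0,-0.25]
  rot:
    - [0,0,0]
    - [0,0,0]
    - [0,0,0]
    - [0,0,0]
    - [0,0,0]
    - [0,0,0]
    - [0,0,0]
    - [0,0,0]
    - [0,0,0]
    - [0,0,0]

```text
time: 5.4
eef_pos: [0.4419, -0.3325, 0.2305]
eef_rot: [-2.218, -2.222, -0.0]
force: [0.4, -0.2, -3.0]
gripper_width: 0.0659
gripper_force: 34.9
```

```bash
python3 mv.py .635 0 .231; python3 - <<'E'
from plant import status,viewer
import numpy as np,cv2
F=[]
for i in range(5):
    im=viewer.snapshot('side'); s=status.state(); F.append(np.r_[s['force'],s['tau'][1:3]])
print(np.mean(F,0).round(2),np.std(F,0).round(2))
E
```

```text
t 5.4 pos [ 0.4419 -0.3325  0.2305] F [ 0.42 -0.18 -3.03] M [ 0.018 -0.086  0.054] w 0.0659 gf 34.9
rot [-0.001  -0.0011  0.0017]
xyz [ 0.8304  0.4842 -0.0009]
[-1.000e-02  2.000e-01 -4.070e+00 -4.022e+01 -1.787e+01] [0.39 0.53 0.18 0.04 0.01]
```

About 3.8 N: light. Carry it high over the vice to the tray's far slot (0.635, 0.0).

Call:
play_rows:
  grip: [-1,-1,-1,-1,-1,-1,-1,-1,-1,-1,-1,-1,-1,-1,-1,-1]
  xyz:
    - [0,0,-0.04]
    - [0,0,-0.13]
    - [0,0,-0.22]
    - [0.02,0.01,-0.27]
    - [0.08,0.04,-0.29]
    - [0.17,0.1,-0.29]
    - [0.27,0.16,-0.29]
    - [0.37,0.22,-0.29]
    - [0.47,0.28,-0.29]
    - [0.57,0.34,-0.29]
    - [0.67,0.4,-0.29]
    - [0.75,0.44,-0.29]
    - [0.8,0.47,-0.29]
    - [0.83,0.484,-0.29]
    - [0.83,0.484,-0.29]
    - [0.83,0.484,-0.29]
  rot:
    - [0,0,0]
    - [0,0,0]
    - [0,0,0]
    - [0,0,0]
    - [0,0,0]
    - [0,0,0]
    - [0,0,0]
    - [0,0,0]
    - [0,0,0]
    - [0,0,0]
    - [0,0,0]
    - [0,0,0]
    - [0,0,0]
    - [0,0,0]
    - [0,0,0]
    - [0,0,0]

```text
time: 7.65
eef_pos: [0.6348, -0.0017, 0.3471]
eef_rot: [2.221, 2.222, -0.002]
force: [-0.2, -1.1, -3.6]
gripper_width: 0.0656
gripper_force: 34.9
```

```bash
python3 mv.py .635 0 .135; python3 - <<'E'
from h import *
a=viewer.snapshot('scene')[100:400,150:450];b=viewer.snapshot('wrist')
cv2.imwrite('pics/m2.png',cv2.resize(np.hstack([cv2.resize(a,(480,480)),b]),(800,343))[...,::-1])
E
```

```text
t 7.65 pos [ 0.6348 -0.0017  0.3471] F [-0.18 -1.05 -3.58] M [-0.015 -0.13   0.077] w 0.0656 gf 34.9
rot [-0.0006  0.0008  0.0006]
xyz [0.0046 0.0009 0.5303]
```

View pics/m2.png

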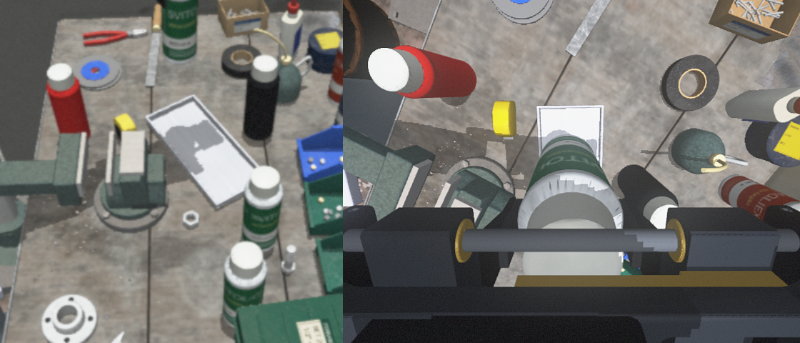

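The can is held upright over the tray and laterally centred with its far end. Lower it.

Call:
play_rows:
  grip: [-1,-1,-1,-1,-1,-1,-1,-1,-1,-1,-1,-1]
  xyz:
    - [0.004,0.001,0.05]
    - [0.004,0.001,0.15]
    - [0.004,0.001,0.25]
    - [0.004,0.001,0.35]
    - [0.004,0.001,0.43]
    - [0.004,0.001,0.48]
    - [0.004,0.001,0.51]
    - [0.004,0.001,0.52]
    - [0.004,0.001,0.526]
    - [0.004,0.001,0.53]
    - [0.004,0.001,0.532]
    - [0.004,0.001,0.532]
  rot:
    - [0,0,0]
    - [0,0,0]
    - [0,0,0]
    - [0,0,0]
    - [0,0,0]
    - [0,0,0]
    - [0,0,0]
    - [0,0,0]
    - [0,0,0]
    - [0,0,0]
    - [0,0,0]
    - [0,0,0]

```text
time: 9.25
eef_pos: [0.6359, 0.0011, 0.1347]
eef_rot: [2.219, 2.223, 0.001]
force: [0.2, -0.1, -4.0]
gripper_width: 0.0663
gripper_force: 34.9
```

```bash
python3 mv.py .635 0 .135
```

```text
t 9.25 pos [0.6359 0.0011 0.1347] F [ 0.17 -0.1  -3.96] M [-0.023 -0.11  -0.008] w 0.0663 gf 34.9
rot [0.0007 0.0001 0.0018]
xyz [-0.0029 -0.0021 -0.0007]
```

Call:
play_rows:
  grip: [-1,-1,-1,-1]
  xyz:
    - [0,0,0.002]
    - [0,0,0.004]
    - [0,0,0.005]
    - [0,0,0.005]
  rot:
    - [0,0,0]
    - [0,0,0]
    - [0,0,0]
    - [0,0,0]

```text
time: 9.75
eef_pos: [0.6359, 0.001, 0.1346]
eef_rot: [2.218, 2.223, 0.001]
force: [-3.5, 0.4, 6.6]
gripper_width: 0.0662
gripper_force: 35.0
```

In contact. Release and rise.

Call:
play_rows:
  grip: [1,1,1,1,1,1,1,1,1,1,1]
  xyz:
    - [0,0,0]
    - [0,0,0]
    - [0,0,0]
    - [0,0,0]
    - [0,0,-0.04]
    - [0,0,-0.12]
    - [0,0,-0.22]
    - [0,0,-0.32]
    - [0,0,-0.39]
    - [0,0,-0.42]
    - [0,0,-0.42]
  rot:
    - [0,0,0]
    - [0,0,0]
    - [0,0,0]
    - [0,0,0]
    - [0,0,0]
    - [0,0,0]
    - [0,0,0]
    - [0,0,0]
    - [0,0,0]
    - [0,0,0]
    - [0,0,0]

```text
time: 11.12
eef_pos: [0.6359, 0.0011, 0.3013]
eef_rot: [2.218, 2.222, 0.002]
force: [0.8, 0.1, 0.6]
gripper_width: 0.087
gripper_force: 0.0
```

```bash
python3 mv.py .601 -.321 .30
```

```text
t 11.12 pos [0.6359 0.0011 0.3013] F [0.79 0.09 0.62] M [-0.062 -0.068 -0.01 ] w 0.087 gf 0.0
rot [0.0018 0.0003 0.0018]
xyz [-0.8051 -0.0887  0.0034]
```

Next C.

Call:
play_rows:
  grip: [1,1,1,1,1,1,1,1,1,1,1]
  xyz:
    - [-0.06,-0.007,0]
    - [-0.17,-0.018,0]
    - [-0.3,-0.03,0]
    - [-0.43,-0.046,0]
    - [-0.56,-0.06,0]
    - [-0.68,-0.075,0]
    - [-0.76,-0.084,0]
    - [-0.795,-0.088,0]
    - [-0.805,-0.089,0]
    - [-0.805,-0.089,0]
    - [-0.805,-0.089,0]
  rot:
    - [0,0,0.002]
    - [0,0,0.002]
    - [0,0,0.002]
    - [0,0,0.002]
    - [0,0,0.002]
    - [0,0,0.002]
    - [0,0,0.002]
    - [0,0,0.002]
    - [0,0,0.002]
    - [0,0,0.002]
    - [0,0,0.002]

```text
time: 12.5
eef_pos: [0.601, -0.3194, 0.3004]
eef_rot: [-2.22, -2.223, -0.001]
force: [0.0, 0.2, -0.2]
gripper_width: 0.0871
gripper_force: 0.0
```

```bash
python3 mv.py .601 -.321 .131;  python3 - <<'E'
from h import *
a=viewer.snapshot('side')[120:420,180:480];c=viewer.get_calibration('wrist');b=viewer.snapshot('wrist')
cv2.imwrite('pics/w3.png',np.hstack([a,cv2.resize(b,(400,300))])[...,::-1])
hsv=cv2.cvtColor(b,cv2.COLOR_RGB2HSV)
m=((hsv[...,1]<30)&(hsv[...,2]>150)).astype(np.uint8)
print(proj(c,[.601,-.321,.196]))
E
```

```text
t 12.5 pos [ 0.601  -0.3194  0.3004] F [ 0.01  0.2  -0.21] M [ 0.002 -0.091 -0.044] w 0.0871 gf 0.0
rot [-0.0001 -0.0005  0.0014]
xyz [-4.200e-03  1.000e-04  4.236e-01]
[[318.69419211 238.74823402]]
```

View pics/w3.png

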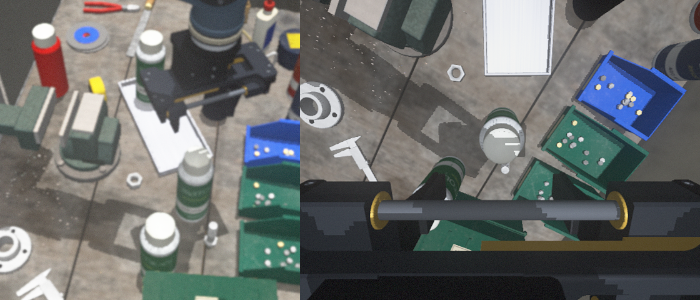

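The first can stands in the tray, and C's cap is within 3 mm of the prediction. Descend and grip.

Call:
play_rows:
  grip: [1,1,1,1,1,1,1,1,-1,-1,-1,-1,-1,-1]
  xyz:
    - [-0.002,0.003,0.05]
    - [-0.002,0.003,0.15]
    - [-0.002,0.003,0.25]
    - [-0.002,0.003,0.33]
    - [-0.002,0.003,0.38]
    - [-0.002,0.003,0.41]
    - [-0.002,0.003,0.423]
    - [-0.002,0.003,0.423]
    - [-0.002,0.003,0.423]
    - [-0.002,0.003,0.423]
    - [-0.002,0.003,0.423]
    - [-0.002,0.003,0.423]
    - [-0.002,0.003,0.423]
    - [-0.002,0.003,0.423]
  rot:
    - [0,0,0]
    - [0,0,0]
    - [0,0,0]
    - [0,0,0]
    - [0,0,0]
    - [0,0,0]
    - [0,0,0]
    - [0,0,0]
    - [0,0,0]
    - [0,0,0]
    - [0,0,0]
    - [0,0,0]
    - [0,0,0]
    - [0,0,0]

```text
time: 14.35
eef_pos: [0.6025, -0.3221, 0.1318]
eef_rot: [2.22, 2.22, 0.001]
force: [1.8, 0.2, 3.1]
gripper_width: 0.0666
gripper_force: 34.9
```

Call:
play_rows:
  grip: [-1,-1,-1,-1,-1,-1,-1,-1,-1,-1]
  xyz:
    - [0,0,-0.02]
    - [0,0,-0.06]
    - [0,0,-0.11]
    - [0,0,-0.16]
    - [0,0,-0.2]
    - [0,0,-0.23]
    - [0,0,-0.25]
    - [0,0,-0.25]
    - [0,0,-0.25]
    - [0,0,-0.25]
  rot:
    - [0,0,0]
    - [0,0,0]
    - [0,0,0]
    - [0,0,0]
    - [0,0,0]
    - [0,0,0]
    - [0,0,0]
    - [0,0,0]
    - [0,0,0]
    - [0,0,0]

```text
time: 15.6
eef_pos: [0.6014, -0.3215, 0.2302]
eef_rot: [-2.221, -2.22, 0.0]
force: [-0.6, -1.0, -1.6]
gripper_width: 0.0661
gripper_force: 34.9
```

```bash
python3 mv.py .635 -.176 .231; python3 - <<'E'
from plant import status,viewer
import numpy as np
F=[]
for i in range(5):
    viewer.snapshot('side'); s=status.state(); F.append(s['force'])
print(np.mean(F,0).round(2),np.std(F,0).round(2))
E
```

```text
t 15.6 pos [ 0.6014 -0.3215  0.2302] F [-0.63 -0.96 -1.59] M [ 0.004 -0.077  0.067] w 0.0661 gf 34.9
rot [-0.0013 -0.001  -0.0003]
xyz [ 0.3637  0.0838 -0.0016]
[-0.03 -0.57 -1.99] [0.31 0.21 0.17]
```

About 2 N: light too, so B is the heavy one. Place C in the near slot.

Call:
play_rows:
  grip: [-1,-1,-1,-1,-1,-1,-1,-1,-1,-1,-1,-1,-1,-1,-1,-1,-1,-1]
  xyz:
    - [0.03,0.007,0]
    - [0.09,0.02,0]
    - [0.17,0.04,0]
    - [0.25,0.058,0]
    - [0.32,0.074,0]
    - [0.354,0.082,0]
    - [0.364,0.084,0]
    - [0.364,0.084,0]
    - [0.364,0.084,0.04]
    - [0.364,0.084,0.1]
    - [0.364,0.084,0.16]
    - [0.364,0.084,0.2]
    - [0.364,0.084,0.22]
    - [0.364,0.084,0.23]
    - [0.364,0.084,0.235]
    - [0.364,0.084,0.238]
    - [0.364,0.084,0.24]
    - [0.364,0.084,0.24]
  rot:
    - [0,0,0]
    - [0,0,0]
    - [0,0,0]
    - [0,0,0]
    - [0,0,0]
    - [0,0,0]
    - [0,0,0]
    - [0,0,0]
    - [0,0,0]
    - [0,0,0]
    - [0,0,0]
    - [0,0,0]
    - [0,0,0]
    - [0,0,0]
    - [0,0,0]
    - [0,0,0]
    - [0,0,0]
    - [0,0,0]

```text
time: 18.1
eef_pos: [0.6356, -0.1762, 0.1354]
eef_rot: [2.221, 2.221, 0.0]
force: [0.4, -0.4, -2.5]
gripper_width: 0.066
gripper_force: 34.9
```

```bash
python3 mv.py .635 -.176 .135
```

```text
t 18.1 pos [ 0.6356 -0.1762  0.1354] F [ 0.37 -0.41 -2.51] M [-0.072 -0.104  0.024] w 0.066 gf 34.9
rot [ 0.0004  0.0002 -0.0002]
xyz [ 0.0004 -0.0015  0.0011]
```

Call:
play_rows:
  grip: [-1,-1,-1,-1]
  xyz:
    - [0,0,0.002]
    - [0,0,0.003]
    - [0,0,0.004]
    - [0,0,0.004]
  rot:
    - [0,0,0]
    - [0,0,0]
    - [0,0,0]
    - [0,0,0]

```text
time: 18.6
eef_pos: [0.6358, -0.1764, 0.1348]
eef_rot: [2.221, 2.22, 0.0]
force: [-1.2, 0.9, 4.8]
gripper_width: 0.0661
gripper_force: 34.9
```

Contact; release and rise.

Call:
play_rows:
  grip: [1,1,1,1,1,1,1,1,1,1,1]
  xyz:
    - [0,0,0]
    - [0,0,0]
    - [0,0,0]
    - [0,0,0]
    - [0,0,-0.04]
    - [0,0,-0.12]
    - [0,0,-0.22]
    - [0,0,-0.32]
    - [0,0,-0.39]
    - [0,0,-0.42]
    - [0,0,-0.42]
  rot:
    - [0,0,0]
    - [0,0,0]
    - [0,0,0]
    - [0,0,0]
    - [0,0,0]
    - [0,0,0]
    - [0,0,0]
    - [0,0,0]
    - [0,0,0]
    - [0,0,0]
    - [0,0,0]

```text
time: 19.98
eef_pos: [0.6357, -0.1762, 0.3026]
eef_rot: [2.22, 2.22, 0.001]
force: [0.6, 0.3, -0.4]
gripper_width: 0.087
gripper_force: 0.0
```

```bash
python3 mv.py .493 -.423 .30
```

```text
t 19.98 pos [ 0.6357 -0.1762  0.3026] F [ 0.62  0.3  -0.39] M [-0.05  -0.112  0.007] w 0.087 gf 0.0
rot [ 0.0017  0.0008 -0.0002]
xyz [-0.6171 -0.3566  0.0064]
```

Call:
play_rows:
  grip: [1,1,1,1,1,1,1,1,1,1]
  xyz:
    - [-0.05,-0.03,0]
    - [-0.14,-0.08,0]
    - [-0.25,-0.14,0]
    - [-0.36,-0.21,0]
    - [-0.46,-0.265,0]
    - [-0.54,-0.31,0]
    - [-0.595,-0.344,0]
    - [-0.617,-0.357,0]
    - [-0.617,-0.357,0]
    - [-0.617,-0.357,0]
  rot:
    - [0,0,0]
    - [0,0,0]
    - [0,0,0]
    - [0,0,0]
    - [0,0,0]
    - [0,0,0]
    - [0,0,0]
    - [0,0,0]
    - [0,0,0]
    - [0,0,0]

```text
time: 21.22
eef_pos: [0.4928, -0.422, 0.3012]
eef_rot: [-2.22, -2.221, -0.001]
force: [0.0, 0.3, -0.4]
gripper_width: 0.0869
gripper_force: 0.0
```

```bash
python3 mv.py .493 -.423 .131;  python3 - <<'E'
from h import *
a=viewer.snapshot('side')[120:420,180:480];c=viewer.get_calibration('wrist');b=viewer.snapshot('wrist')
cv2.imwrite('pics/w4.png',np.hstack([a,cv2.resize(b,(400,300))])[...,::-1])
print(proj(c,[.493,-.423,.196])/1.6+[300,0])
E
```

```text
t 21.23 pos [ 0.4928 -0.422   0.3012] F [ 0.02  0.28 -0.44] M [ 0.05  -0.121 -0.005] w 0.0869 gf 0.0
rot [-0.0003 -0.001   0.0005]
xyz [-0.003   0.0006  0.4255]
[[499.14620834 148.83788406]]
```

View pics/w4.png

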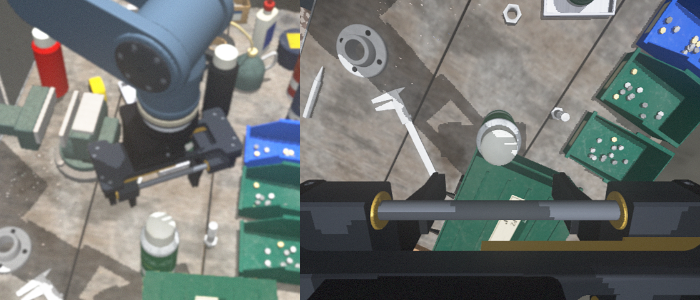

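The cap is at (498,147) in the picture, matching the prediction. Descend and grip with more force.

Call:
play_rows:
  grip: [1,1,1,1,1,1,1,1,1,-1,-1,-1,-1,-1,-1]
  xyz:
    - [-0.002,0,0.05]
    - [-0.002,0,0.13]
    - [-0.002,0,0.21]
    - [-0.002,0,0.29]
    - [-0.002,0,0.35]
    - [-0.002,0,0.39]
    - [-0.002,0,0.415]
    - [-0.002,0,0.425]
    - [-0.002,0,0.425]
    - [-0.002,0,0.425]
    - [-0.002,0,0.425]
    - [-0.002,0,0.425]
    - [-0.002,0,0.425]
    - [-0.002,0,0.425]
    - [-0.002,0,0.425]
  rot:
    - [0,0,0]
    - [0,0,0]
    - [0,0,0]
    - [0,0,0]
    - [0,0,0]
    - [0,0,0]
    - [0,0,0]
    - [0,0,0]
    - [0,0,0]
    - [0,0,0]
    - [0,0,0]
    - [0,0,0]
    - [0,0,0]
    - [0,0,0]
    - [0,0,0]
  grip_force: 45

```text
time: 23.2
eef_pos: [0.4928, -0.4239, 0.132]
eef_rot: [2.221, 2.22, -0.0]
force: [-0.5, 0.2, 4.2]
gripper_width: 0.0658
gripper_force: 45.0
```

Call:
play_rows:
  grip: [-1,-1,-1,-1,-1,-1,-1,-1,-1,-1,-1,-1]
  xyz:
    - [0,0,-0.02]
    - [0,0,-0.06]
    - [0,0,-0.12]
    - [0,0,-0.18]
    - [0,0,-0.24]
    - [0,0,-0.3]
    - [0,0,-0.35]
    - [0,0,-0.38]
    - [0,0,-0.39]
    - [0,0,-0.39]
    - [0,0,-0.39]
    - [0,0,-0.39]
  rot:
    - [0,0,0]
    - [0,0,0]
    - [0,0,0]
    - [0,0,0]
    - [0,0,0]
    - [0,0,0]
    - [0,0,0]
    - [0,0,0]
    - [0,0,0]
    - [0,0,0]
    - [0,0,0]
    - [0,0,0]

```text
time: 24.7
eef_pos: [0.4923, -0.4234, 0.2866]
eef_rot: [-2.221, -2.22, -0.0]
force: [0.4, 0.4, -8.1]
gripper_width: 0.0661
gripper_force: 45.0
```

```bash
python3 mv.py; python3 - <<'E'
from h import *
from plant import status
F=[]
for i in range(4):
    a=viewer.snapshot('scene'); F.append(status.state()['force'])
print(np.mean(F,0).round(2))
b=viewer.snapshot('side'); cv2.imwrite('pics/w5.png',np.hstack([a[100:440,180:580],b[100:440,160:560]])[...,::-1])
E
```

```text
t 24.7 pos [ 0.4923 -0.4234  0.2866] F [ 0.42  0.35 -8.05] M [-0.017 -0.15  -0.   ] w 0.0661 gf 45.0
rot [-0.0011 -0.0013 -0.0003]
[ 0.    0.2  -7.77]
```

View pics/w5.png

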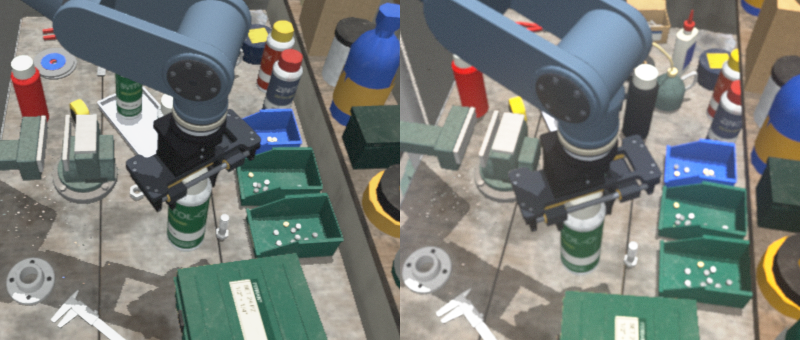

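The heavy can (7.8 N) is held upright and the first can stands in the tray; the arm partly hides the second. One last look through the wrist camera.

```bash
python3 - <<'E'
from h import *
c=viewer.get_calibration('wrist');b=viewer.snapshot('wrist'); cv2.imwrite('pics/w6.png',b[...,::-1])
print(proj(c,[[.635,-.176,.003],[.635,-.176,.196],[.573,-.228,.02],[.697,-.228,.02]]).round())
E
```

```text
[[ 449.  -27.]
 [ 574. -182.]
 [ 393.   22.]
 [ 507.   22.]]
```

View pics/w6.png

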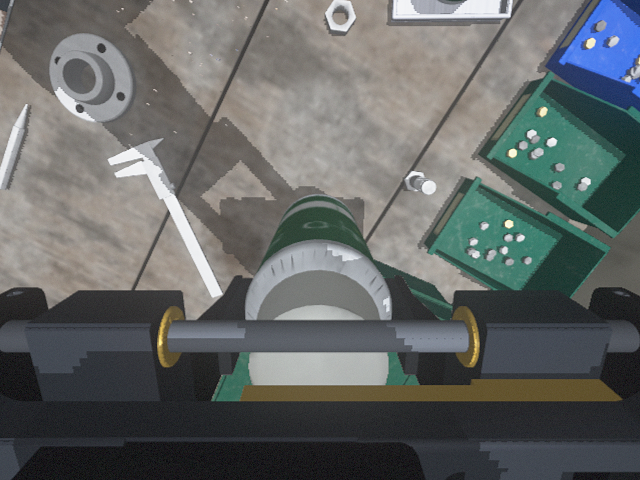

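The second can's base is on the tray floor centred at about column 452, as expected, and the nut and bolt look undisturbed. Handing in.

```bash
python3 -c "
from plant import ticket
print(ticket.finish_job())"
```

```text
the job is handed in; nothing more can be done
None
```

I handed the job in after about 25 s of the 72 s: the two lighter cans (about 4 N and 2 N) were set down in the tray, and the heaviest (about 7.8 N) is held upright about 15 cm above the bench; the judge's verdict was not shown.

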